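# Hover the last chair over its place in the model waiting room

### The arm

A 6-joint arm with a two-finger parallel gripper is mounted at the origin on a cart in front of the work surface, level with it; the furniture and walls round the work are solid. World frame = base frame: x ahead of the robot, y to its left, z up, the work surface at z = 0. Lengths are in mm, angles in rad, forces in N, time in s.
With the tool pointing down it reaches from about 300 to 775 mm from the base axis. Payload 14.6 kg.
Tool frame: the origin (TCP) lies on the centre line of the jaws, within the pads' length; the fingertips stand 19 mm ahead of it and the grasp point (between the pads) is the TCP (bot.tip_reach is the distance from the TCP to the fingertips, in mm); z points along the fingers, y is the line along which they close (so a half turn about z gives the same grasp; the last joint's range is limited). The gripper opens to 85 mm and grips with 20 to 120 N. Pads are 22 mm wide; open, the fingers measure 114 mm over their backs; the gripper's body (76 mm by 85 mm) begins 54 mm behind the grasp point. The pads swing forward as they close: fully open they stand 13 mm farther back than shut.
Start: joints at [-1.4, 0.3, 1.521, -0, 1.321, -0.067], TCP at [129.554, -534.514, 221.981] pointing down, gripper open.
Joint ranges: [-3.03, 3.03], [-0.79, 2.21], [0.23, 2.52], [-1.04, 4.18], [0, 3.07], [-2.55, 2.55]. Speed limits (rad/s): [2.22, 2.22, 2.57, 3.14, 3.14, 3.14].

### API

Orientations are given as a unit quaternion [w, x, y, z].
In Python, from rig import bot gives the robot as it stands. Calls block until the motion is done:
- bot.move_to(position, orientation): joint-space move of the TCP to a pose.
- bot.servo_line(position, attitude=None, speed=150, until_force=None): straight line of the TCP; attitude=None keeps the orientation; speed is the mean speed in mm/s. With until_force (N) it stops when the force on the tool has changed by that much, and returns True; else False.
- bot.move_joints(angles): joint-space move.
- bot.move_gripper(opening, grip_force=None): finger opening in mm; grip_force is the grip in N (None keeps the last); returns when the fingers have stopped.
- bot.dwell(seconds).
- bot.ik(position, orientation): joint angles nearest the present ones, or None.
- bot.read_state(): the state.
- bot.read_camera(name): name is "scene" or "top"; returns a dict with "image" (384x512x3 uint8, blue, green, red), "depth" (384x512 float32, mm along the optical axis (not along the pixel's ray), 0 where there is no reading), "fovy" (degrees; the focal length in pixels is half the picture's height over the tangent of half this angle, whatever the lens; pixels are square), "cx", "cy" (the principal point, pixels), "k1" (the pictures are not rectified: a ray, as slopes to the right and down, at radius r is drawn at 1 + k1 r^2 times it, then the intrinsics apply), "eye" and "attitude" of the camera in the world. Camera axes: x right, y down, z forward; pixel columns grow to the right and rows downward; lengths in mm; the calibration is good to about 2 mm. A picture is of the moment at which its call begins.
A pose or a line that the arm cannot do raises bot.MotionError and nothing moves.
- bot.finish_job(): hands the job in; it is judged then, once.
The state is a dict: "clock": time; "joint_positions": joint angles; "qvel": joint speeds; "effort": joint torques, N m; "ee_pos": TCP position; "tool_rot": TCP orientation; "ft_force": force on the tool from outside, world axes, zero at the start; "moment": the same for the moment, N m; "grip_width": finger opening in mm; "grip_force": force on a finger pad.
Only numpy, scipy, OpenCV 4.12 (cv2) and the standard library are available. Lean on these libraries where they do the work, as an engineer would, in place of code of your own. Each camera call takes 0.05 s, during which the arm holds its last target. There are 200 camera calls.

### The job

Three of the four chairs of the model waiting room are already glued down. Pick up the loose fourth chair, carry it clear of the paint bottles and over the room's low walls, and hold it still and upright straight above the one empty place, about a centimetre above the floor, square to the room and facing the same way as the other chairs, so that I can check the fit before it is glued. Finish while still holding it there: do not set it down or let go, do not bump the room or its glued chairs, and leave the paint bottles as they stand.

Things in the scene. Friction and masses are not known exactly. Their poses are not given: they have to be found in the camera images.
- loose_chair: loose brown miniature chair, the only one outside the model room; 34 mm wide, 35 deep, 70 tall, about 20 g. Origin: centre of its underside, z up. It faces its -x; backrest (5 mm thick, 30 wide, 30 to 70 mm high) lies 13 to 18 mm along its +x. Below it acts as a solid block 34 x 34 mm, 33 mm tall, stiff; grip it across the sides (along its y)
- chair_back (a point): point on the loose chair's backrest, 15.5 mm along the chair's +x from its origin and 60 mm above its underside
- model_room: model waiting room, fixed: open-topped square on a 234 mm plywood board, green walls 222 mm outside, 210 inside, white capping 9 mm wide, tops 50 mm above the worktop, floor 8 mm above it. Origin: centre of the board's underside, z up. Brown double door in the -x wall, blue rug inside it. Its chairs face -x, backrests to +x
- place_1 (a point): one of the four chair places: centre of the place on the room's floor (8 mm above the worktop), at x = -32, y = -42 mm in the room's frame; axes as the room's. Three places carry a glued chair, which one is empty changes; the empty one shows a pale 40 mm paper card, under 1 mm thick, with four dark leg marks
- place_2 (a point): one of the four chair places: centre of the place on the room's floor (8 mm above the worktop), at x = -32, y = 42 mm in the room's frame; axes as the room's. Three places carry a glued chair, which one is empty changes; the empty one shows a pale 40 mm paper card, under 1 mm thick, with four dark leg marks
- place_3 (a point): one of the four chair places: centre of the place on the room's floor (8 mm above the worktop), at x = 52, y = -42 mm in the room's frame; axes as the room's. Three places carry a glued chair, which one is empty changes; the empty one shows a pale 40 mm paper card, under 1 mm thick, with four dark leg marks
- place_4 (a point): one of the four chair places: centre of the place on the room's floor (8 mm above the worktop), at x = 52, y = 42 mm in the room's frame; axes as the room's. Three places carry a glued chair, which one is empty changes; the empty one shows a pale 40 mm paper card, under 1 mm thick, with four dark leg marks
- glued_chair_1: a miniature chair like the loose one, glued down on one of the four places; origin at the centre of its underside on the room's floor; backrest to its +x, which is the room's +x; its top is 78 mm above the worktop
- glued_chair_2: a miniature chair like the loose one, glued down on one of the four places; origin at the centre of its underside on the room's floor; backrest to its +x, which is the room's +x; its top is 78 mm above the worktop
- glued_chair_3: a miniature chair like the loose one, glued down on one of the four places; origin at the centre of its underside on the room's floor; backrest to its +x, which is the room's +x; its top is 78 mm above the worktop
- paint_brick: red paint bottle, 38 mm diameter, 66 mm tall, loose, standing between the loose chair and the room; origin at the centre of its underside
- paint_ochre: ochre paint bottle, 36 mm diameter, 75 mm tall, loose, standing between the loose chair and the room; origin at the centre of its underside
- paint_teal: teal paint bottle, 34 mm diameter, 66 mm tall, loose, standing between the loose chair and the room; origin at the centre of its underside
Mind the look-alikes: they are no part of the job. Leave any purple or yellow look-alike of the loose_chair alone.

How it is judged:
By the outcome, as a careful person would: the job done as asked, in the order asked, and still so for the second after the job is handed in, while the arm keeps its last pose, push and grip.
It also fails if it takes over 43 s, if anything falls off the work surface, if the arm or the gripper's body presses on something with over 40 N, if the wrist force passes 120 N, or if a joint passes its speed limit or range.

## Working session

There is one attempt and no reset: what is moved stays moved. The work goes in short steps, each a Python script; the robot and the scene stay as the last script left them, time stands still between calls to the robot, and variables do not carry over. Pictures are saved under pics/ and viewed, at most 10 in all, crops included, and the job is handed in when it is done.

```bash
ls; mkdir -p pics
cat > h.py <<'E'
import numpy as np, cv2
from scipy.spatial.transform import Rotation as R
from rig import bot
def rot(q): return R.from_quat([q[1],q[2],q[3],q[0]]).as_matrix()
def K(c):
    h,w=c["depth"].shape; f=h/2/np.tan(np.radians(c["fovy"])/2)
    return np.array([[f,0,c["cx"]],[0,f,c["cy"]],[0,0,1.]]), np.array([c["k1"],0,0,0,0])
def rays(c,uv):
    k,d=K(c); return cv2.undistortPoints(np.array(uv,float).reshape(-1,1,2),k,d)[:,0]
def cloud(c):
    h,w=c["depth"].shape; v,u=np.mgrid[:h,:w]
    r=rays(c,np.stack([u,v],-1)).reshape(h,w,2); z=c["depth"][...,None]
    p=np.concatenate([r*z,z],-1)@rot(c["attitude"]).T+np.array(c["eye"])
    p[c["depth"]==0]=np.nan; return p
def onplane(c,uv,z):
    r=rays(c,uv); d=np.c_[r,np.ones(len(r))]@rot(c["attitude"]).T; e=np.array(c["eye"])
    return e+d*((z-e[2])/d[:,2])[:,None]
def proj(c,P):
    k,d=K(c); M=rot(c["attitude"]).T; return cv2.projectPoints(np.array(P,float).reshape(-1,1,3),cv2.Rodrigues(M)[0],-M@np.array(c["eye"]),k,d)[0][:,0]
E
python3 - <<'E'
from h import *
import pickle
for n in("top","scene"):
    c=bot.read_camera(n); pickle.dump(c,open(n+".pkl","wb")); cv2.imwrite(f"pics/{n}0.png",c["image"]); print(n,c["eye"],c["attitude"],c["fovy"],c["k1"],c["cx"],c["cy"])
s=bot.read_state(); print(s["clock"],s["tool_rot"],s["grip_width"])
E
```

```text
pics
top [ 468.74341102   97.20218212 1034.38899225] [ 0.02743268 -0.70277727  0.7105509  -0.02165586] 50.24567526145489 0.04905119839835136 246.86452896616368 198.6030578800242
scene [ 71.22513558 903.32209584 567.86598487] [ 0.12370229 -0.21877882  0.8330023  -0.4928902 ] 49.7473472284281 -0.11215866836260127 256.7549248461419 184.25847546498957
0.1 [-5.23183456e-04  9.92935893e-01  1.18650904e-01 -4.01819902e-05] 85.19673789201428
```

View pics/top0.png

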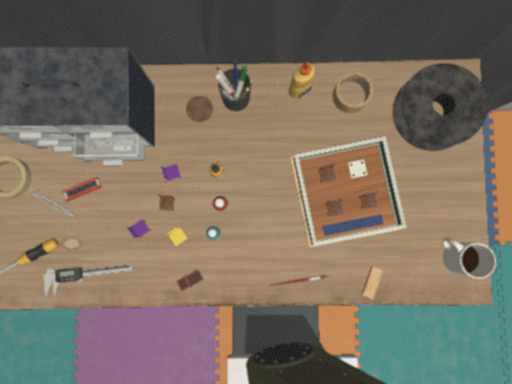

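View pics/scene0.png

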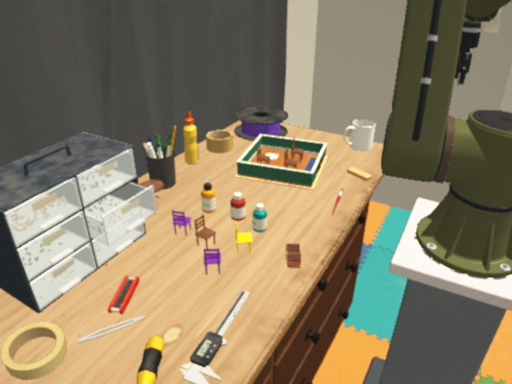

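Both pictures show the same layout. Chair candidates in the top image:
- Brown chair at (167,202), outside the room. This is the one I want.
- Purple chairs at (171,172) and (139,229), and a yellow one at (177,236). These are look-alikes.
- Brown block at (190,280), which is not a chair.
- Glued chairs at (327,173), (334,207) and (368,200).

The card for the empty place is at (358,169). The bottles are at (216,170), (220,203) and (213,233).

Run:
```python
from h import *
import pickle
t=pickle.load(open("top.pkl","rb")); s=pickle.load(open("scene.pkl","rb"))
up=lambda i,k:cv2.resize(i,None,fx=k,fy=k,interpolation=cv2.INTER_CUBIC)
a=up(t["image"][145:260,120:240],5)[:,:600]; cv2.imwrite("pics/crop_t.png",a)
cv2.imwrite("pics/crop_s.png",up(s["image"][170:290,150:290],5)[:600,:700])
cv2.imwrite("pics/crop_r.png",up(t["image"][130:250,285:410],5)[:600,:625])
for n,c in(("top",t),("scene",s)):
    P=cloud(c); c0=onplane(t,[[167,202]],60)[0]; print(n,c0)
    m=(np.abs(P[...,0]-c0[0])<35)&(np.abs(P[...,1]-c0[1])<35)
    for lo,hi in((25,40),(45,80)):
        q=P[m&(P[...,2]>lo)&(P[...,2]<hi)]
        if len(q): 
            w,v=np.linalg.eigh(np.cov(q[:,:2].T)); print(lo,len(q),q.mean(0).round(1),q.min(0).round(1),q.max(0).round(1),np.sqrt(w).round(1),v[:,1].round(3), "rect",cv2.minAreaRect(q[:,:2].astype(np.float32)))
    for nm,uv in(("och",[216,170]),("red",[220,203]),("teal",[213,233])):
        b=onplane(t,[uv],66)[0]; q=P[(np.hypot(P[...,0]-b[0],P[...,1]-b[1])<28)&(P[...,2]>15)]; print(nm,b.round(0),((np.nanmin(q,0)+np.nanmax(q,0))/2).round(1),np.nanmax(q[:,2]).round(1),len(q))
b=onplane(t,[[295,155],[387,140],[404,227],[312,244]],50); print(b.round(1))
P=cloud(t); m=(P[...,2]>42)&(P[...,2]<60)&(t["image"].min(-1)>120); m[:130]=0;m[255:]=0;m[:,:285]=0;m[:,415:]=0
q=P[m]; rc=cv2.minAreaRect(q[:,:2].astype(np.float32)); print("room",len(q),q.mean(0),rc)
card=onplane(t,[[358,169]],8); print("card",card)
```

```text
top [530.5885552  295.26244452  60.        ]
25 180 [529.7 303.4  32.1] [512.8 285.9  26. ] [544.9 321.   39.3] [ 9.1 10.1] [-0.327  0.945] rect ((529.9456787109375, 303.47930908203125), (34.59244918823242, 31.826765060424805), 85.1224365234375)
45 27 [545.9 300.8  59.3] [543.4 287.   45.2] [547.3 315.   68.4] [1.  9.4] [0.057 0.998] rect ((545.8152465820312, 301.015869140625), (27.970949172973633, 3.331547737121582), 86.62107849121094)
och [605. 178.  66.] [608.  179.3  47.8] 78.4 189
red [526. 169.  66.] [527.1 171.4  42.2] 69.0 196
teal [456. 185.  66.] [456.6 188.5  42. ] 69.0 160
scene [530.5885552  295.26244452  60.        ]
25 163 [529.4 305.6  31.9] [511.8 287.2  25.3] [548.1 323.1  39.9] [10.2 10.7] [-0.719  0.695] rect ((529.8763427734375, 304.7416076660156), (34.45299530029297, 35.075408935546875), 84.37537384033203)
45 70 [545.2 304.1  57.3] [542.3 287.3  45.6] [548.4 320.2  66.4] [ 1.2 10.1] [0.085 0.996] rect ((545.239013671875, 303.82464599609375), (32.818233489990234, 5.729650497436523), 88.47415161132812)
och [605. 178.  66.] [606.2 185.6  45.7] 76.1 302
red [526. 169.  66.] [524.3 176.8  41.9] 68.1 294
teal [456. 185.  66.] [455.1 192.4  41. ] 66.7 288
[[ 641.8  -12.9   50. ]
 [ 675.1 -234.5   50. ]
 [ 465.5 -267.3   50. ]
 [ 427.   -49.2   50. ]]
room 1328 [ 552.22732414 -141.16742569   49.25757921] ((554.6978759765625, -141.10498046875), (225.50302124023438, 226.9241180419922), 10.789040565490723)
card [[ 611.50070487 -174.53171531    8.        ]]
```

View pics/crop_t.png

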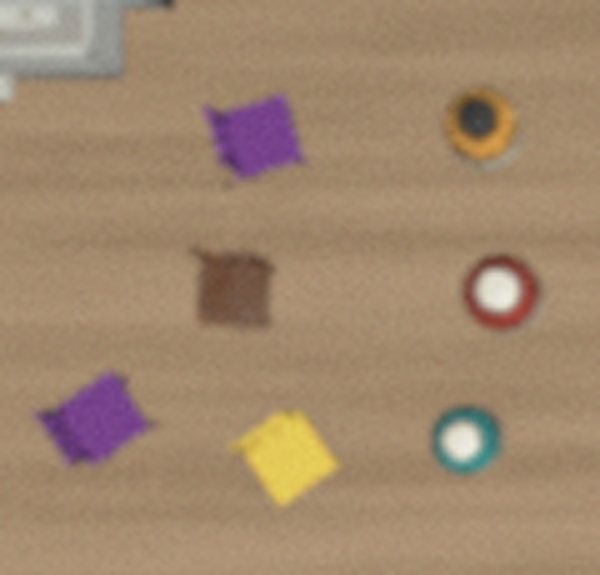

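View pics/crop_s.png

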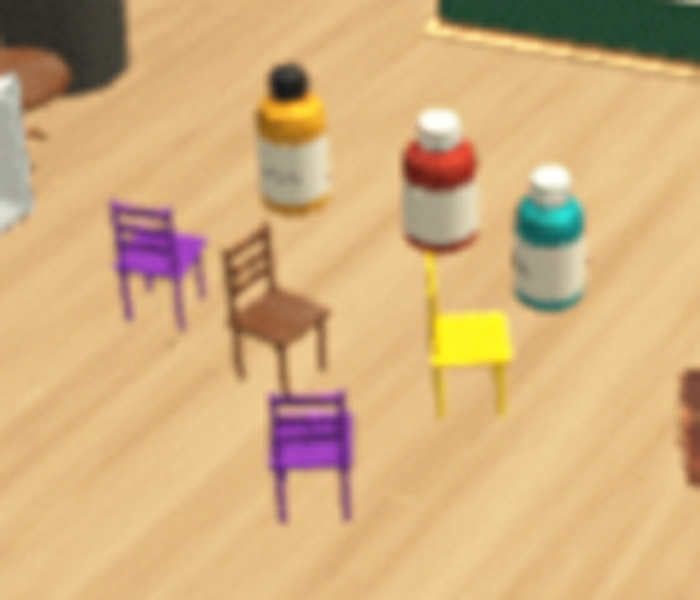

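View pics/crop_r.png

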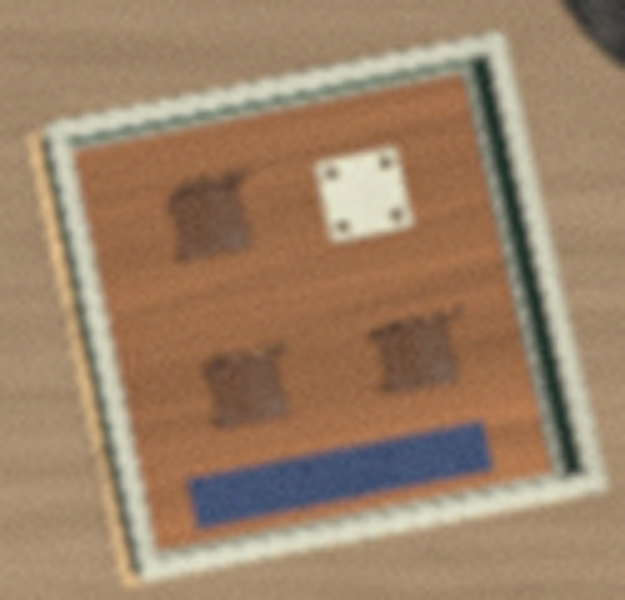

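The crops confirm the choice: the brown chair is at top (167,202), with its backrest to world +x. The empty card is at (358,169), which is place_3 (+x, -y). Next I'll refine the room and chair yaw and check reach.

```bash
cat > fit.py <<'E'
from h import *
import pickle
from scipy.optimize import least_squares
def roomfit(c,x0=(552.6,-141,0.165)):
    """fit the 9 mm white capping (centre line = square of half side 108) at z=50"""
    P=cloud(c); I=c["image"].astype(int)
    m=(I.min(-1)>110)&(np.abs(P[...,2]-50)<9)&(np.hypot(P[...,0]-552,P[...,1]+141)<175)
    v,u=np.nonzero(m); q=onplane(c,np.c_[u,v],50)[:,:2]
    def res(p):
        d=(q-p[:2])@R.from_euler("z",p[2]).as_matrix()[:2,:2]
        return np.abs(d).max(1)-p[3]
    r=least_squares(res,[*x0,108],loss="soft_l1",f_scale=2); return r.x,len(q),np.std(r.fun)
def chairfit(c,zoff,x0):
    """seat and backrest points in depth against chair model in plan: seat 34x34 outline via rect, backrest line"""
    P=cloud(c); d=np.hypot(P[...,0]-x0[0],P[...,1]-x0[1]); b=P[(d<35)&(P[...,2]>45+zoff)&(P[...,2]<80+zoff)&(c["image"].max(-1)<150)]
    return b
if __name__=="__main__":
    for n in("top","scene"):
        c=pickle.load(open(n+".pkl","rb")); p,k,s=roomfit(c); print(n,p.round(3),k,s)
        pos=R.from_euler("z",p[2]).apply([52,-42,0])[:2]+p[:2]; print("place3",pos.round(1))
    t=pickle.load(open("top.pkl","rb"))
    k=t["image"][...].astype(int).min(-1)>135; k[:155]=0;k[182:]=0;k[:,343:]&=True; k[:,:345]=0;k[:,372:]=0
    v,u=np.nonzero(k); q=onplane(t,np.c_[u,v],8.5)[:,:2].astype(np.float32); print("card",cv2.minAreaRect(q),q.mean(0))
    print(bot.tip_reach)
    for y in(-.08,-.08+np.pi,-.08-np.pi):
        q=[0,np.cos(y/2),np.sin(y/2),0]; a=bot.ik([529.8,304,200],q); b=bot.ik([611,-174,43],[0,np.cos(y/2+.122),np.sin(y/2+.122),0]); print(y,None if a is None else np.round(a,2),None if b is None else np.round(b,2))
E
python3 fit.py
```

```text
top [ 5.54031e+02 -1.40169e+02  1.88000e-01  1.07770e+02] 1346 2.6147626722983044
place3 [ 613.  -171.7]
scene [ 5.50932e+02 -1.35968e+02  1.91000e-01  1.07609e+02] 495 3.742441144503027
place3 [ 609.9 -167.4]
card ((612.874267578125, -172.6588134765625), (41.233367919921875, 41.09336853027344), 9.669806480407715) [ 612.83453 -172.43309]
19.0
-0.08 [ 0.46  0.45  1.36 -0.    1.33  2.11] [-0.34  0.67  1.41 -0.    1.06  1.07]
3.061592653589793 [ 0.46  0.45  1.36 -0.    1.33 -1.03] [-0.34  0.67  1.41 -0.    1.06 -2.07]
-3.221592653589793 [ 0.46  0.45  1.36 -0.    1.33 -1.03] [-0.34  0.67  1.41 -0.    1.06 -2.07]
```

Run:
```python
from h import *
import pickle
q=lambda d:[0,np.cos(np.radians(d)/2),np.sin(np.radians(d)/2),0]
bot.move_to([529.8,304,170],q(-4.5)); bot.move_gripper(62,25)
bot.servo_line([529.8,304,26],speed=90)
print(bot.read_state()["ft_force"])
bot.move_gripper(20,30); s=bot.read_state(); print(s["grip_width"],s["grip_force"],s["ee_pos"],s["clock"])
bot.servo_line([529.8,304,60],speed=60)
bot.servo_line([529.8,304,175],speed=120)
s=bot.read_state(); print(s["grip_width"],s["grip_force"],s["ee_pos"],s["ft_force"],s["clock"])
c=bot.read_camera("scene"); u=proj(c,[s["ee_pos"]])[0].astype(int); print(u)
cv2.imwrite("pics/lift.png",cv2.resize(c["image"][u[1]-60:u[1]+60,u[0]-70:u[0]+70],None,fx=4,fy=4,interpolation=cv2.INTER_CUBIC))
```

```text
[-0.530955    0.2654869   0.75364671]
19.93666612471463 0.0 [529.84584348 304.03535803  26.03690844] 5.9417
19.99664578570677 0.0 [529.49162005 303.83808827 174.09208991] [-0.11509286  0.30307794 -0.87667958] 7.7667
[201 175]
```

View pics/lift.png

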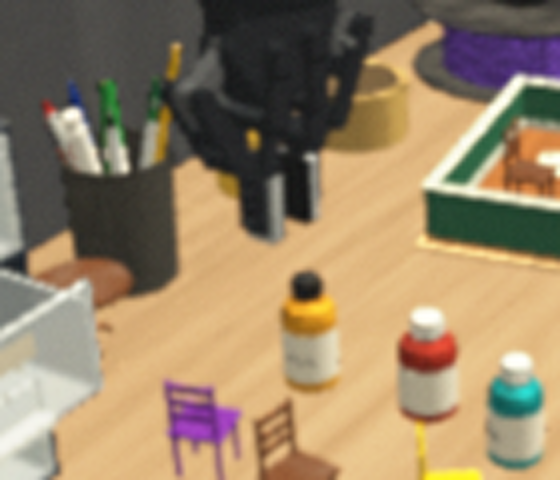

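The lift picture shows empty, closed fingers. The brown chair is still on the table, at about crop (290,450). I'll measure where it is now.

Run:
```python
from h import *
import pickle
s=bot.read_state(); print(s["ee_pos"],s["tool_rot"],s["grip_width"])
t=bot.read_camera("top"); c=bot.read_camera("scene"); pickle.dump((t,c),open("lift.pkl","wb"))
P=cloud(c)
for z,nm in((0,"old"),): 
    m=(np.abs(P[...,0]-530)<70)&(np.abs(P[...,1]-304)<70)
    I=c["image"].astype(int); hsv=cv2.cvtColor(c["image"],cv2.COLOR_BGR2HSV)
    br=m&(I.max(-1)<140)&(hsv[...,0]<15)
    for lo,hi in((25,40),(45,80)):
        q=P[br&(P[...,2]>lo)&(P[...,2]<hi)]; print(lo,len(q),np.median(q,0).round(1) if len(q) else "",cv2.minAreaRect(q[:,:2].astype(np.float32)) if len(q) else "")
# fingers in scene depth
m=(np.abs(P[...,0]-530)<60)&(np.abs(P[...,1]-304)<60)&(P[...,2]>145); 
for lo in(148,154,160,170,180): 
    q=P[m&(np.abs(P[...,2]-lo)<3)]; print(lo,len(q),q.min(0).round(0) if len(q) else "",q.max(0).round(0) if len(q) else "")
cv2.imwrite("pics/lift2.png",np.hstack([cv2.resize(t["image"][140:260,110:240],(390,360)),cv2.resize(c["image"][140:290,140:290],(390,390))[:360]]))
```

```text
[529.50515447 303.83529727 174.01971662] [ 3.85226676e-04  9.99228704e-01 -3.92603523e-02 -6.88618795e-04] 19.923191664902987
25 18 [538.6 318.6  31.8] ((529.615478515625, 309.5208740234375), (25.86249542236328, 31.618833541870117), 88.27851867675781)
45 15 [545.4 310.3  55.6] ((545.0130615234375, 303.42205810546875), (27.4162654876709, 2.225985527038574), 88.33448791503906)
148 0  
154 0  
160 0  
170 0  
180 4 [522. 294. 182.] [533. 321. 183.]
```

View pics/lift2.png

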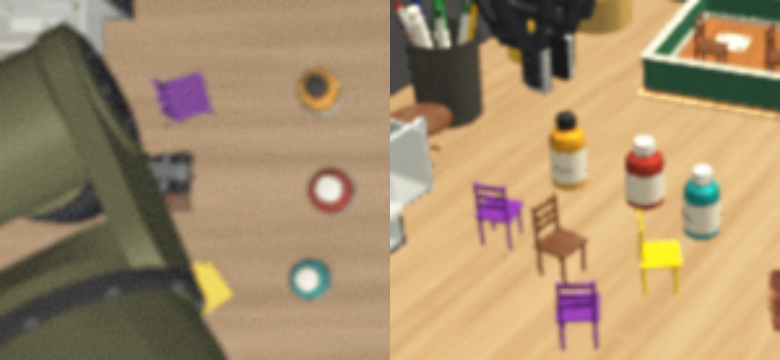

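The chair has not moved. The fingertips seem higher than expected, so they closed above the seat. I'll measure the real tip height.

Run:
```python
from h import *
import pickle
t,c=pickle.load(open("lift.pkl","rb")); P=cloud(c)
m=(np.abs(P[...,0]-530)<60)&(np.abs(P[...,1]-304)<60)&(P[...,2]>100)
z=P[m][:,2]; print(np.histogram(z,np.arange(150,290,10)))
print(proj(c,[[530,304,z0] for z0 in(155,165,175,185,195,215)]).round(0))
for v in range(150,192,2): print(v,[(int(x)) if np.isfinite(x) else -1 for x in c["depth"][v,190:212:2]], c["image"][v,190:212:2].max(-1))
r=P[150:180,185:225]; q=r[(r[...,2]>120)]; i=np.argsort(q[:,2])[:6]; print(q[i].round(0))
s=bot.read_state(); print(s["joint_positions"],s["ee_pos"])
```

```text
(array([  0,   0,   0,  45,  92, 101,  92,  87, 174, 143, 216, 205, 199]), array([150, 160, 170, 180, 190, 200, 210, 220, 230, 240, 250, 260, 270,
       280]))
[[202. 184.]
 [202. 180.]
 [201. 175.]
 [201. 171.]
 [201. 167.]
 [200. 158.]]
150 [769, 808, 1267, 788, 792, 796, 827, 823, 821, 818, 821] [ 40  80 185  58  39  47  35  27  29  32  35]
152 [775, 779, 805, 791, 794, 799, 830, 828, 823, 822, 821] [ 41  50 100  38  39  59  50  29  34  58  70]
154 [775, 780, 792, 792, 795, 801, 830, 826, 826, 826, 835] [ 39  38  39  31  38  38  26  27  62 179 158]
156 [778, 776, 796, 792, 797, 804, 832, 830, 825, 825, 836] [ 39  41  37  34  38  35  22  24  24  97 145]
158 [779, 779, 796, 798, 799, 837, 834, 832, 828, 829, 841] [ 43  38  38  36  44  78  34  25  26  91 144]
160 [805, 807, 799, 804, 806, 808, 837, 835, 832, 828, 843] [ 91  32  31  43 104 144  41  23  24  87 143]
162 [810, 809, 802, 0, 808, 809, 839, 838, 832, 832, 841] [103  37  38  41 106 154  49  24  25  76 141]
164 [813, 809, 804, 807, 810, 813, 841, 839, 836, 834, 844] [132  32  31  38 103 154  49  24  25  74 156]
166 [814, 814
[... 1013 characters left out ...]
 1172, 1175, 1171, 1174, 1181, 1020, 1019, 1019, 1020] [222 224 223 223 223 227 226 128  64  76 119]
186 [1158, 1165, 1165, 1162, 1162, 1160, 1163, 1014, 1014, 1009, 1020] [223 226 225 226 227 227 216  79  36  48  57]
188 [1149, 1158, 1156, 1155, 1155, 1153, 1157, 1017, 1015, 1016, 1015] [225 223 224 227 226 223 218 105  26  35  81]
190 [1146, 1142, 1143, 1148, 1140, 1139, 1028, 1020, 1019, 1013, 1022] [226 225 227 222 223 224 222 188 146 179 223]
[[526. 320. 182.]
 [522. 294. 183.]
 [531. 320. 183.]
 [533. 321. 183.]
 [538. 320. 183.]
 [529. 320. 184.]]
[ 4.61002750e-01  4.74720832e-01  1.39325721e+00 -8.08352164e-07
  1.27482747e+00  2.11031632e+00] [529.58836164 303.91155584 174.2452193 ]
```

Run:
```python
from h import *
import pickle
t,c=pickle.load(open("lift.pkl","rb")); P=cloud(c)
m=(np.abs(P[...,0]-530)<90)&(np.abs(P[...,1]-304)<90)
for z in range(180,300,6):
    q=P[m&(np.abs(P[...,2]-z)<3)]; print(z,len(q),np.percentile(q,[3,97],axis=0).round(0)[:,:2].tolist() if len(q) else "")
bot.move_gripper(62)
c=bot.read_camera("scene"); P=cloud(c); m=(np.abs(P[...,0]-530)<60)&(np.abs(P[...,1]-304)<70)&(P[...,2]>120)
q=P[m]; i=np.argsort(q[:,2])[:40:4]; print(q[i].round(0)); print(bot.read_state()["ee_pos"])
```

```text
180 4 [[522.0, 297.0], [532.0, 321.0]]
186 35 [[518.0, 289.0], [538.0, 324.0]]
192 53 [[518.0, 287.0], [538.0, 328.0]]
198 58 [[519.0, 285.0], [538.0, 329.0]]
204 54 [[519.0, 282.0], [537.0, 328.0]]
210 61 [[518.0, 289.0], [538.0, 329.0]]
216 56 [[519.0, 283.0], [536.0, 329.0]]
222 44 [[518.0, 287.0], [536.0, 330.0]]
228 67 [[515.0, 272.0], [536.0, 344.0]]
234 112 [[515.0, 267.0], [540.0, 347.0]]
240 91 [[515.0, 263.0], [542.0, 349.0]]
246 83 [[514.0, 258.0], [541.0, 354.0]]
252 132 [[512.0, 260.0], [542.0, 358.0]]
258 121 [[512.0, 252.0], [543.0, 360.0]]
264 130 [[511.0, 251.0], [541.0, 364.0]]
270 129 [[512.0, 250.0], [542.0, 367.0]]
276 149 [[511.0, 249.0], [544.0, 369.0]]
282 177 [[510.0, 247.0], [541.0, 367.0]]
288 135 [[510.0, 273.0], [537.0, 353.0]]
294 110 [[517.0, 269.0], [538.0, 346.0]]
[[525. 273. 189.]
 [534. 342. 190.]
 [537. 273. 191.]
 [534. 273. 191.]
 [525. 275. 192.]
 [525. 343. 193.]
 [520. 275. 193.]
 [530. 271. 194.]
 [524. 274. 194.]
 [524. 342. 195.]]
[529.8130281  303.98885001 175.0119856 ]
```

The whole tool sits about 27 mm above the reported z: tips at 182, where 155 was expected. I'll correct for this and retry with a force guard.

Run:
```python
from h import *
bot.servo_line([529.8,304,40],speed=120)
print(bot.servo_line([529.8,304,-2],speed=40,until_force=6), bot.read_state()["ee_pos"],bot.read_state()["ft_force"])
bot.move_gripper(20,30); s=bot.read_state(); print(s["grip_width"],s["grip_force"],s["ft_force"],s["clock"])
if s["grip_width"]>28:
    bot.servo_line([529.8,304,20],speed=50)
    bot.servo_line([529.8,304,150],speed=120)
    s=bot.read_state(); print(s["grip_width"],s["grip_force"],s["ee_pos"],s["ft_force"],s["clock"])
    c=bot.read_camera("scene"); u=proj(c,[s["ee_pos"]])[0].astype(int)
    cv2.imwrite("pics/lift3.png",cv2.resize(c["image"][u[1]-60:u[1]+60,u[0]-70:u[0]+70],None,fx=4,fy=4,interpolation=cv2.INTER_CUBIC))
```

```text
False [529.9623843  304.07981638  -1.6914064 ] [-0.06483951  0.16212065  0.19745807]
33.738588039349516 29.53638195991516 [-0.57625007 -0.44035535  4.00149771] 11.2833
33.48124683317359 28.99095743894577 [529.50233561 303.84953494 149.14265758] [-0.25655706 -0.38804097  0.14134963] 13.1083
```

View pics/lift3.png

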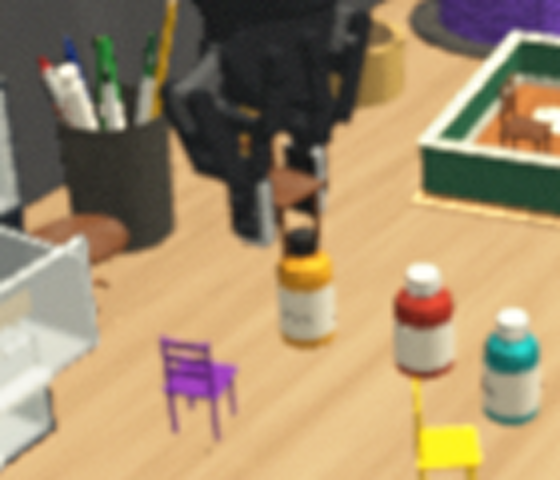

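The chair is gripped at 33.5 mm and hangs upright. Next I'll carry it high over to place_3, stop, and measure.

Run:
```python
from h import *
import pickle
y=np.radians(10.6); q=[0,np.cos(y/2),np.sin(y/2),0]
bot.servo_line([612,-171,150],q,speed=130)
bot.servo_line([612,-171,98],speed=80); bot.dwell(.3)
s=bot.read_state(); print(s["grip_width"],s["grip_force"],s["ee_pos"],s["tool_rot"],s["clock"])
t=bot.read_camera("top"); c=bot.read_camera("scene"); pickle.dump((t,c),open("hov.pkl","wb"))
a=cv2.resize(t["image"][125:250,285:415],(390,375)); u=proj(c,[s["ee_pos"]])[0].astype(int)
b=cv2.resize(c["image"][u[1]-40:u[1]+60,u[0]-52:u[0]+52],(390,375)); cv2.imwrite("pics/hov.png",np.hstack([a,b]))
P=cloud(c); I=c["image"].astype(int); hsv=cv2.cvtColor(c["image"],cv2.COLOR_BGR2HSV)
br=(np.hypot(P[...,0]-612,P[...,1]+171)<40)&(hsv[...,0]<15)&(hsv[...,1]>70)
for lo in range(90,185,5):
    w=P[br&(P[...,2]>=lo)&(P[...,2]<lo+5)]; print(lo,len(w),w.min(0).round(0),w.max(0).round(0)) if len(w) else 0
```

```text
33.50946885302937 28.991162180900574 [ 612.1229685  -171.0082784    98.33260951] [1.09139162e-04 9.95723177e-01 9.23866003e-02 2.42792218e-04] 18.1167
110 2 [ 608. -192.  111.] [ 609. -189.  114.]
115 2 [ 607. -192.  115.] [ 608. -186.  117.]
120 1 [ 602. -187.  123.] [ 602. -187.  123.]
125 1 [ 626. -154.  129.] [ 626. -154.  129.]
130 22 [ 592. -190.  130.] [ 625. -151.  134.]
135 1 [ 619. -145.  136.] [ 619. -145.  136.]
145 1 [ 630. -179.  149.] [ 630. -179.  149.]
```

View pics/hov.png

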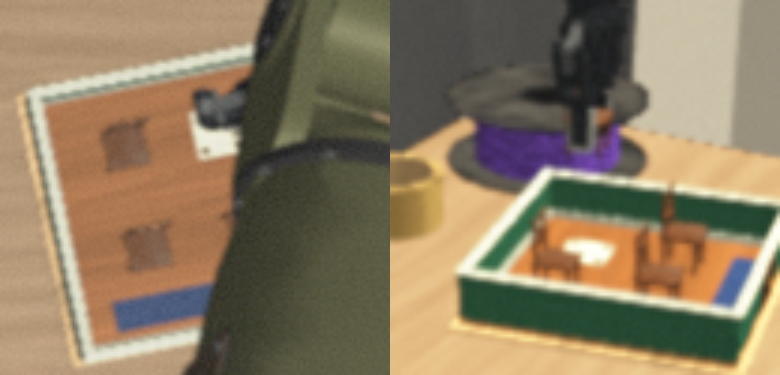

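The hover picture shows the chair upright in the jaws above the card (card at about (210,140) in the left half and (590,250) in the right). I'll refine the target from the card and the glued seats in both cameras.

Run:
```python
from h import *
import pickle
th=np.radians(10.6); Rm=np.array([[np.cos(th),-np.sin(th)],[np.sin(th),np.cos(th)]]); ctr=np.array([553,-140.])
for n in("top","scene"):
    c=pickle.load(open(n+".pkl","rb")); P=cloud(c); I=c["image"].astype(int); L=(P[...,:2]-ctr)@Rm
    h,w=I.shape[:2]; v,u=np.mgrid[:h,:w]; G=((onplane(c,np.stack([u,v],-1).reshape(-1,2),8.5)[:,:2]-ctr)@Rm).reshape(h,w,2)
    k=(np.abs(G[...,0]-52)<30)&(np.abs(G[...,1]+42)<30)&(I[...,0]>115)&(I[...,0]>I[...,2]*.55)
    q=G[k]; print(n,"card local centre off",(cv2.minAreaRect(q.astype(np.float32))),len(q),(q.mean(0)-[52,-42]).round(1))
    for p in((-32,-42),(-32,42),(52,42)):
        k=(np.abs(L[...,0]-p[0])<28)&(np.abs(L[...,1]-p[1])<28)&(np.abs(P[...,2]-41)<4)
        q=L[k]; lo,hi=np.percentile(q,[2,98],axis=0); k2=(np.abs(L[...,0]-p[0])<28)&(np.abs(L[...,1]-p[1])<28)&(P[...,2]>54); b=L[k2]
        print(n,p,len(q),((lo+hi)/2-p).round(1),(hi-lo).round(1),"back",len(b),(b.mean(0)-p).round(1))
t,c=pickle.load(open("hov.pkl","rb")); P=cloud(c)
L=(P[...,:2]-[612.1,-171])@Rm; hsv=cv2.cvtColor(c["image"],cv2.COLOR_BGR2HSV)
k=(np.abs(L).max(-1)<30)&(P[...,2]>129)&(P[...,2]<136)&(hsv[...,0]<15)&(hsv[...,1]>70); print(L[k].round(0).tolist())
```

```text
top card local centre off ((52.86846160888672, -43.19095993041992), (42.9818229675293, 43.2859001159668), 0.09201144427061081) 295 [ 0.9 -1.3]
top (-32, -42) 176 [-0.4 -1.5] [29.6 32.3] back 24 [16.1 -0.9]
top (-32, 42) 179 [-1.  -2.3] [29.9 32.3] back 21 [15.8 -3. ]
top (52, 42) 189 [-1.  -1.3] [30.4 34.6] back 31 [15.3 -0.9]
scene card local centre off ((49.059417724609375, -41.00934982299805), (42.2816162109375, 45.257198333740234), 19.73590087890625) 71 [-2.8 -2.5]
scene (-32, -42) 58 [0. 0.] [32.4 33.5] back 26 [15.4  1. ]
scene (-32, 42) 67 [-0.2  0.8] [31.7 35.5] back 23 [15.3  1.3]
scene (52, 42) 66 [-0.1  1.9] [32.5 34.9] back 25 [15.4 -2.3]
[[-2.0, -16.0], [-5.0, -17.0], [-8.0, -18.0], [-5.0, -9.0], [-7.0, -13.0], [-10.0, -12.0], [-13.0, -11.0], [-5.0, -6.0], [-9.0, -6.0], [-11.0, -9.0], [-16.0, -2.0], [-16.0, -13.0], [16.0, 17.0], [-10.0, 9.0], [-12.0, 6.0], [-16.0, 8.0], [-18.0, 3.0], [-11.0, 13.0], [-15.0, 15.0], [-16.0, 9.0], [-13.0, 19.0], [-16.0, 20.0]]
```

Run:
```python
from h import *
import pickle
bot.servo_line([612,-172,98],speed=20)
print(bot.servo_line([612,-172,16.5],speed=45,until_force=5)); bot.dwell(.4)
s=bot.read_state(); print(s["grip_width"],s["grip_force"],s["ee_pos"],s["ft_force"],s["clock"])
c=bot.read_camera("scene"); t=bot.read_camera("top"); pickle.dump((t,c),open("fin.pkl","wb"))
P=cloud(c); th=np.radians(10.6); Rm=np.array([[np.cos(th),-np.sin(th)],[np.sin(th),np.cos(th)]])
L=(P[...,:2]-[612,-172])@Rm; hsv=cv2.cvtColor(c["image"],cv2.COLOR_BGR2HSV)
k=(np.abs(L).max(-1)<26)&(P[...,2]>42)&(P[...,2]<60)&(hsv[...,0]<15)&(hsv[...,1]>70)&(L[...,0]<8); q=np.c_[L[k],P[k][:,2]]; print(len(q),q.min(0).round(1),q.max(0).round(1),np.median(q,0).round(1))
u=proj(c,[[612,-172,40]])[0].astype(int); cv2.imwrite("pics/fin.png",cv2.resize(c["image"][u[1]-35:u[1]+40,u[0]-45:u[0]+65],(792,540),interpolation=cv2.INTER_CUBIC))
```

```text
False
33.54576551192256 28.99295300245285 [ 612.01110809 -172.00496253   16.5280088 ] [ 0.74516136  0.14357443 -0.91464033] 20.825
24 [-16.6 -20.2  42.3] [-0.9 19.6 54.3] [-11.1   0.6  49.7]
```

View pics/fin.png

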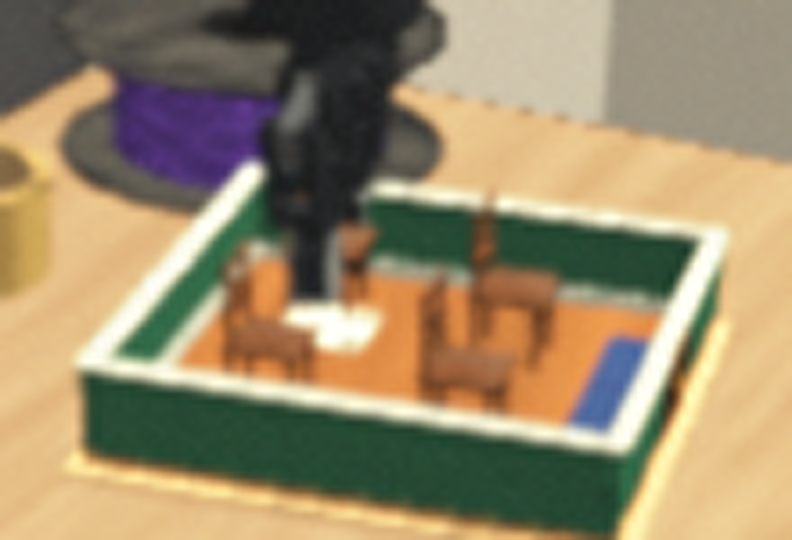

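The picture shows the chair level and held above the card at (340,325). The seat measures about z 50–51, so it is roughly 10 mm above the floor. It is lined up with the glued chairs and nothing has been touched.

```bash
python3 -c "
from rig import bot
print(bot.finish_job())"
```

```text
the job is handed in; nothing more can be done
None
```

The job is handed in: the loose brown chair is held still and upright above the empty place (place_3), about 1 cm over the floor, square to the room to within about a degree and facing the same way as the others; the first grasp closed above the seat without touching the chair, and the second held.

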